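# Empty a canister with a screw-down cap

## Task

Unscrew the cap of the steel canister by turning its tee handle until it is clear of the mouth, then tip the canister forward with its side lever so that both modules fall into the navy box in front. Bring the canister back fully upright and screw the cap fully down on it again, leaving the box and the things round about where they are.

Things in the scene. Friction and masses are not known exactly. Their poses are not given: they have to be found in the camera images.
- stand: Fixed grey metal stand. Origin on the worktop below the common axis of canister and cap screw; z up; front is -x (box side), lever side is +y. Two cheeks, 156 mm high, at y = +-60 to 72 mm. A column behind (x = 93 to 123 mm) carries a 34 mm wide arm over the canister, underside at 246, top at 258 mm, with a round boss (radius 22 mm, top at 260 mm) in which the screw turns.
- canister (a joint): Tilt in rad: 0 upright (stop), grows as the mouth tips to the stand's -x, stop at 2.56. Steel cup on trunnions along the stand's y, 148 mm above the worktop. Stays where it is left (friction about 0.11 N m). The cap blocks it until raised by about 26 mm (1 3/4 turns). The modules slide out only when it is tipped nearly to that stop.
- mouth (a point): Centre of the canister's mouth, 196 mm above the worktop when upright. The canister is 60 mm high and 96 mm wide at the rim, open at the top.
- lever_bar (a point): Middle of the lever's cross bar: freely turning dark steel roller, 18 mm diameter, along the stand's y from y = 86 to 158 mm (this point: y = 122 mm). Moves with the canister: at tilt a it is at x = 85 sin(1.274 - a), z = 148 + 85 cos(1.274 - a) mm in the stand's frame, so it leans back when the canister is upright. A finger can push it forward and back.
- cap (a joint): Turn of cap, screw and tee handle in rad: 0 screwed fully down (stop), grows counter-clockwise seen from above as it is unscrewed, stop at 14.14 (2 1/4 turns). A turn lifts it 15 mm. Stays where it is left; friction about 0.09 N m. The cap is a steel disc, 100 mm diameter, 10 mm thick, with a 74 mm plug reaching 5 mm into the mouth when down.
- handle_mid (a point): Centre of the tee handle on the cap's screw: 278 mm above the worktop when the cap is down, 312 mm at full lift. Handle: straight dark steel bar, 116 x 12 mm, 16 mm high (underside 8 mm below this point, 12 mm above the arm when down), round hub of radius 14 mm. Nothing of the stand is higher, so a finger can push the bar round and round.
- handle_end (a point): Point on the tee handle's bar, 50 mm from handle_mid along the bar: gives the bar's direction.
- module_1: Flat dark module, 22 x 66 x 8 mm, starts lying inside the canister. Origin at the middle of its underside.
- module_2: Second such module, 22 x 66 x 8 mm, lies on the first.
- window_box: Open navy box with dark windows, 93 (its x) x 137 (its y) x 74 mm high, walls 5 mm, floor 5 mm. Stands loose on the worktop in front of and partly under the canister, its long side along the stand's x. Origin at the middle of its underside.
- tape_roll: Bystander: brown tape roll, 92 mm wide, 48 mm high.
- driver_1: Bystander: orange hand screwdriver, 156 mm long, lying.
- ipa_bottle: Bystander: blue and white dispenser bottle, 65 mm wide, 97 mm high.

How it is judged (in metres and radians):
On the way, in this order (a step that is already met when the one before it is completed fails the run):
1. the cap is unscrewed and lifted off the canister (value of joint cap above 8 rad), for 0.1 s.
2. the canister is tipped forward and both modules have fallen into the box (value of joint canister above 1.5 rad and x of module_1 in the frame of window_box between -0.045 and 0.045 m and y of module_1 in the frame of window_box between -0.068 and 0.068 m and z of module_1 in the frame of window_box between 0 and 0.072 m and x of module_2 in the frame of window_box between -0.045 and 0.045 m and y of module_2 in the frame of window_box between -0.068 and 0.068 m and z of module_2 in the frame of window_box between 0 and 0.072 m), for 0.1 s.
3. the canister is back upright (value of joint canister below 0.1 rad), for 0.1 s.
At the end, for the whole second after the job is handed in: Both modules lie at rest inside the box, the box stands upright, the canister is upright (within 0.1 rad) and the cap is screwed down on it to within 0.3 rad of its stop (x of module_1 in the frame of window_box between -0.045 and 0.045 m and y of module_1 in the frame of window_box between -0.068 and 0.068 m and z of module_1 in the frame of window_box between 0 and 0.072 m and x of module_2 in the frame of window_box between -0.045 and 0.045 m and y of module_2 in the frame of window_box between -0.068 and 0.068 m and z of module_2 in the frame of window_box between 0 and 0.072 m and value of joint canister below 0.1 rad and value of joint cap below 0.3 rad and angle between window_box's own z axis and vertical below 0.1 rad and linear speed of each of module_1, module_2, window_box below 0.02 m/s); the robot touches nothing.
It fails at once if the box is shoved by more than 30 mm (distance of window_box from where it was at the start of the episode above 0.03 m).
It fails at once if a bystander is moved by more than 30 mm (distance of tape_roll from where it was at the start of the episode above 0.03 m).
It fails at once if a bystander is moved by more than 30 mm (distance of driver_1 from where it was at the start of the episode above 0.03 m).
It fails at once if a bystander is moved by more than 30 mm (distance of ipa_bottle from where it was at the start of the episode above 0.03 m).
It also fails if it takes over 72 s, if anything falls off the work surface, if the arm or the gripper's body presses on something with over 40 N, if the wrist force passes 120 N, or if a joint passes its speed limit or range.

## Robot

A 6-joint arm with a two-finger parallel gripper is mounted at the origin on a cart in front of the work surface, level with it; the furniture and walls round the work are solid. World frame = base frame: x ahead of the robot, y to its left, z up, the work surface at z = 0. Lengths are in m, angles in degrees, forces in N, time in s.
With the tool pointing down it reaches from about 0.325 to 0.9 m from the base axis. Payload 6.1 kg.
Tool frame: the origin (TCP) lies at the very end of the fingers, on their centre line; the grasp point (between the pads) lies 19 mm behind it; z points along the fingers, y is the line along which they close (so a half turn about z gives the same grasp; the last joint's range is limited). The gripper opens to 87 mm and grips with 3 to 60 N. Pads are 19 mm wide; open, the fingers measure 117 mm over their backs; the gripper's body (75 mm by 190 mm) begins 51 mm behind the grasp point.
Start: joints at [64.509, 12.628, 87.462, -0, 79.91, -7.225], TCP at [0.196, 0.594, 0.223] pointing down, gripper open.
Joint ranges: [-170.65, 170.65], [-52.31, 119.04], [5.05, 147.46], [-71.25, 251.25], [11.57, 151.72], [-153.62, 153.62]. Speed limits (degrees/s): [147.25, 147.25, 172.46, 180, 180, 180].

## Interface

Orientations are given as [roll, pitch, yaw] about the fixed x, y, z axes, in that order (R = Rz(yaw) Ry(pitch) Rx(roll)).
In Python, from workcell import observe, optics, finish_job gives the robot as it stands.
- The arm moves only by the tool jog_arm, never from a script. Its argument "rows" is a list of rows, each an object with "travel": the shift along the world's x, y, z in cm, a list of three; "roll": the turn about the world's z in degrees; "fingers": the finger opening in cm, from 0 to 8.7. In form: [{"travel": [dx, dy, dz], "roll": roll, "fingers": fingers}, ...]. A call has exactly 8 rows; each row is the pose to reach, as a shift and turn from the pose commanded when the call began; what a row does not reach only later rows make up. A row lasts 1/10 s, in which the tool goes at most 50 mm and 8.59 degrees, less where a joint would pass 70% of its speed; a pose out of reach is approached as far as the arm can. A call with a gripper value outside its range is refused whole. The fingers move at their own pace and stop on an object; "grip_force" is the grip in N (left out, the last holds). Time passes only in rows, so rows that repeat a pose let the fingers close, or fill a call up. It gives the time, the measured TCP pose, the force and the opening at its end, in the units of the state.
- observe(): the state, without advancing time (a new reading comes with each control period).
- optics.grab_frame(name): name is "side" or "top"; returns a dict with "color" (480x640x3 uint8, red, green, blue), "fovy" (degrees; the focal length in pixels is half the picture's height over the tangent of half this angle, whatever the lens; pixels are square), "cx", "cy" (the principal point, pixels), "position" and "orientation" of the camera in the world. Camera axes: x right, y down, z forward; pixel columns grow to the right and rows downward; lengths in m; the calibration is good to about 2 mm. A picture is of the moment at which its call begins. There is no depth.
- finish_job(): hands the job in, once; it reports no verdict.
The state is a dict: "time": time; "qpos": joint angles; "qvel": joint speeds; "effort": joint torques, N m; "eef_pos": TCP position; "ee_rot": TCP orientation; "wrist_force": force on the tool from outside, world axes, zero at the start; "moment": the same for the moment, N m; "grip_width": finger opening in m.
Only numpy, scipy, OpenCV 4.12 (cv2) and the standard library are available. Lean on these libraries where they do the work, as an engineer would, in place of code of your own. Each camera call takes 0.05 s, during which the arm holds its last target. There are 200 camera calls.

## Working session

There is one attempt and no reset: what is moved stays moved. The work goes in short steps, Python scripts to look and compute and a tool call to move; the robot and the scene stay as the last step left them, time stands still between calls to the robot, and variables do not carry over. Pictures are saved under pics/ and viewed, on a budget of 10 in all, crops included, one or two more only if the job needs it, and the job is handed in when it is done.

Besides the shell and the picture viewer there is one more tool, called after "Request:" as name(argument=value, ...) on one line, values as JSON. jog_arm: Moves the arm, as the interface text tells. Its arguments: {"type":"object","properties":{"rows":{"type":"array","items":{"type":"object","properties":{"travel":{"type":"array","items":{"type":"number"}},"roll":{"type":"number"},"fingers":{"type":"number"}}}},"grip_force":{"type":"number"}},"required":["rows"]}

```bash
ls; mkdir -p pics
python3 - <<'E'
from workcell import observe, optics
import cv2,json
s=observe();print(s)
for n in("side","top"):
    f=optics.grab_frame(n);cv2.imwrite(f"pics/{n}0.png",f["color"][:,:,::-1]);print({k:v for k,v in f.items() if k!="color"})
E
```

```text
pics
{'time': 0.0, 'qpos': array([ 6.45095925e+01,  1.26757795e+01,  8.75271486e+01, -5.13236491e-04,
        7.99098014e+01, -7.22414286e+00]), 'qvel': array([ 0.01400863, -0.00941532, -0.06581418,  0.01692418, -0.0696986 ,
        0.13296185]), 'effort': array([-9.54574216e-05, -4.94613504e+01, -3.87380755e+01,  7.02211750e-02,
        5.69671614e-02, -1.03922912e-04]), 'eef_pos': array([0.19561963, 0.59293264, 0.22141866]), 'ee_rot': array([-1.79888102e+02, -1.36747651e-02,  1.61733812e+02]), 'wrist_force': array([-1.04113162,  0.50662899, -0.94150551]), 'moment': array([ 0.04712336, -0.02256291,  0.00890169]), 'grip_width': 0.08709150049289599}
{'fovy': 54.54647981161179, 'cx': 327.8201121804685, 'cy': 242.93622639512122, 'position': array([ 0.39959152, -0.44491294,  0.94192429]), 'orientation': array([-139.49066939,    0.93793342,   -8.23046736])}
{'fovy': 42.081976331961634, 'cx': 310.00253555517963, 'cy': 243.50098610838677, 'position': array([0.26874286, 0.21082038, 1.23621084]), 'orientation': array([-169.20568534,   -1.62382087,  -89.2964172 ])}
```

View pics/side0.png

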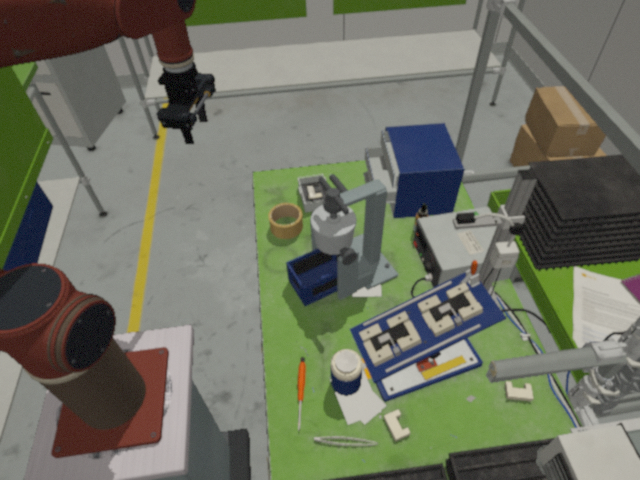

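View pics/top0.png

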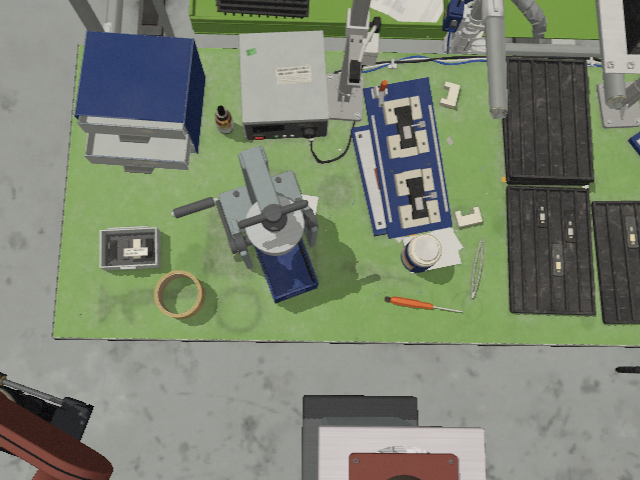

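The side view shows the canister at about (333,225) and the tee handle near (335,195). The navy box is at (315,275), with the lever on the far side. The top view shows the hub at about (274,216), the lever roller from (175,213) to (215,203) and the box at (287,270). The tape roll is at (180,294), the bottle at (422,252) and the driver at (423,304). I'll zoom in for precise points.

```bash
cat > h.py <<'E'
import numpy as np, cv2
from scipy.spatial.transform import Rotation as R
from workcell import observe, optics
def proj(f,P):
    P=np.atleast_2d(P);Rc=R.from_euler('xyz',f["orientation"],degrees=True)
    q=Rc.inv().apply(P-f["position"]);F=f["color"].shape[0]/2/np.tan(np.radians(f["fovy"]/2))
    return np.c_[f["cx"]+F*q[:,0]/q[:,2],f["cy"]+F*q[:,1]/q[:,2]]
def onplane(f,uv,z):
    Rc=R.from_euler('xyz',f["orientation"],degrees=True);F=240/np.tan(np.radians(f["fovy"]/2))
    d=Rc.apply([(uv[0]-f["cx"])/F,(uv[1]-f["cy"])/F,1]);p=f["position"]
    return p+d*(z-p[2])/d[2]
E
python3 - <<'E'
from h import *
t=optics.grab_frame("top");s=optics.grab_frame("side")
a=t["color"][140:310,160:330];b=s["color"][165:315,255:405]
c=np.hstack([cv2.resize(a,(400,400),interpolation=3),cv2.resize(b,(400,400),interpolation=3)])
cv2.imwrite("pics/z.png",c[:,:,::-1])
for n,uv,z in[("hub",(274,216),.286),("e1",(241,225),.286),("e2",(308,207),.286),("rollL",(175,213),.173),("rollR",(215,203),.173),("tape",(180,294),.048),("ipa",(424,248),.097),("colTopL",(240,152),.258)]:print(n,onplane(t,uv,z).round(4))
E
```

```text
hub [0.493  0.2429 0.286 ]
e1 [0.4777 0.2938 0.286 ]
e2 [0.5085 0.19   0.286 ]
rollL [0.5218 0.4189 0.173 ]
rollR [0.5411 0.3503 0.173 ]
tape [0.3938 0.4256 0.048 ]
ipa [ 0.4816 -0.0318  0.097 ]
colTopL [0.6061 0.3019 0.258 ]
```

View pics/z.png

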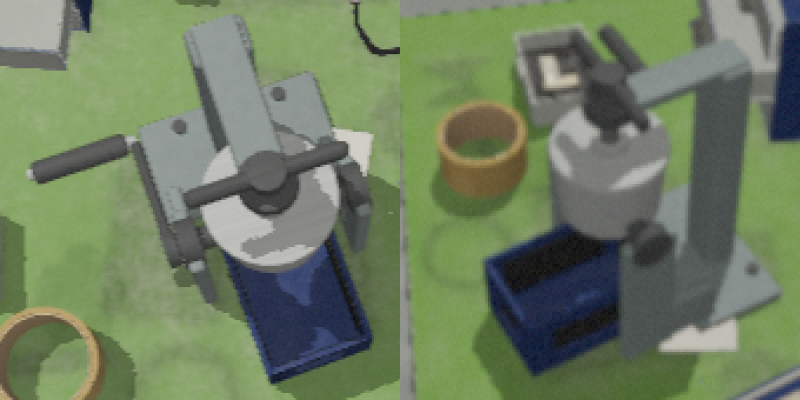

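```bash
cat >> h.py <<'E'
def S2W(p,ps): # stand->world; p=(x,y,yawdeg)
    a=np.atleast_2d(ps).astype(float);c,s=np.cos(np.radians(p[2])),np.sin(np.radians(p[2]))
    return np.c_[p[0]+c*a[:,0]-s*a[:,1],p[1]+s*a[:,0]+c*a[:,1],a[:,2]]
E
python3 - <<'E'
from h import *
from scipy.optimize import least_squares
t=optics.grab_frame("top");s=optics.grab_frame("side")
M=np.array([[0,0,.286],[.0813,.158,.1728],[.0813,.086,.1728],[.123,.017,.258],[.123,-.017,.258]])
k=170/400;uv=np.array([[266,171],[33,172],[128,147],[187,32],[243,17]])*k+[160,140]
M2=np.array([[0,0,.286],[.123,-.017,.258],[-.0,-.072,.148]])
k2=150/400;uv2=np.array([[207,75],[350,67],[250,243]])*k2+[255,165]
r=lambda p:np.r_[(proj(t,S2W(p,M))-uv).ravel(),(proj(s,S2W(p,M2))-uv2)[:2].ravel()]
o=least_squares(r,[.49,.243,15],loss='soft_l1',x_scale=[.01,.01,1]);p=o.x;print(p,r(p).round(1))
for n,q in[("e1",(188,199)),("e2",(347,149))]:print(n,onplane(t,np.array(q)*k+[160,140],.286))
for q in[(187,32),(243,17),(266,171)]:print(q,onplane(t,np.array(q)*k+[160,140],.258))
for q in [(273,381),(371,344)]:print("box front corner",onplane(t,np.array(q)*k+[160,140],.074))
import numpy as np
for a in (0,.5,1,1.5,2,2.56):print(a,S2W(p,[.085*np.sin(1.274-a),.122,.148+.085*np.cos(1.274-a)]).round(3))
E
```

```text
[ 0.49493287  0.24381453 18.85558174] [ 0.4  2.1  0.6  0.5  0.  -1.1  1.9 -1.4 -2.  -1.  -1.6 -0.4 -0.4 -1.7]
e1 [0.478328   0.29552054 0.286     ]
e2 [0.51444314 0.19086914 0.286     ]
(187, 32) [0.60336148 0.30266532 0.258     ]
(243, 17) [0.61516825 0.26408442 0.258     ]
(266, 171) [0.50509107 0.24548306 0.258     ]
box front corner [0.37900684 0.24248797 0.074     ]
box front corner [0.40963132 0.16522062 0.074     ]
0 [[0.532 0.386 0.173]]
0.5 [[0.512 0.378 0.209]]
1 [[0.477 0.367 0.23 ]]
1.5 [[0.437 0.353 0.231]]
2 [[0.402 0.341 0.212]]
2.56 [[0.378 0.333 0.172]]
```

Request:
jog_arm(rows=[{"travel": [0, 0, 4], "roll": -7, "fingers": 0}, {"travel": [2, -2, 8], "roll": -14, "fingers": 0}, {"travel": [5, -5, 11], "roll": -21, "fingers": 0}, {"travel": [8, -8, 12], "roll": -28, "fingers": 0}, {"travel": [11.5, -11, 12], "roll": -35, "fingers": 0}, {"travel": [15, -14, 12], "roll": -42, "fingers": 0}, {"travel": [18.5, -17, 12], "roll": -48, "fingers": 0}, {"travel": [22, -20.5, 12], "roll": -54, "fingers": 0}], grip_force=10)

```text
time: 1.1
eef_pos: [0.4169, 0.3874, 0.3427]
ee_rot: [180.0, -0.0, 107.5]
wrist_force: [0.2, -0.2, -0.5]
grip_width: 0.0306
```

Request:
jog_arm(rows=[{"travel": [3, -3, 0], "roll": 0, "fingers": 0}, {"travel": [6, -6, 0], "roll": 0, "fingers": 0}, {"travel": [8.5, -8.5, -1], "roll": 0, "fingers": 0}, {"travel": [9.7, -9.7, -3], "roll": 0, "fingers": 0}, {"travel": [9.7, -9.7, -5], "roll": 0, "fingers": 0}, {"travel": [9.7, -9.7, -6], "roll": 0, "fingers": 0}, {"travel": [9.7, -9.7, -6], "roll": 0, "fingers": 0}, {"travel": [9.7, -9.7, -6], "roll": 0, "fingers": 0}])

```text
time: 1.9
eef_pos: [0.5128, 0.292, 0.2833]
ee_rot: [180.0, -0.0, 107.8]
wrist_force: [0.2, 0.4, -0.4]
grip_width: 0.0003
```

Run:
```python
from h import *
t=optics.grab_frame("top");s=optics.grab_frame("side")
a=t["color"][140:310,160:330];b=s["color"][165:315,255:405]
c=np.hstack([cv2.resize(a,(400,400),interpolation=3),cv2.resize(b,(400,400),interpolation=3)])
cv2.imwrite("pics/z2.png",c[:,:,::-1])
```

```text
(no output)
```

View pics/z2.png

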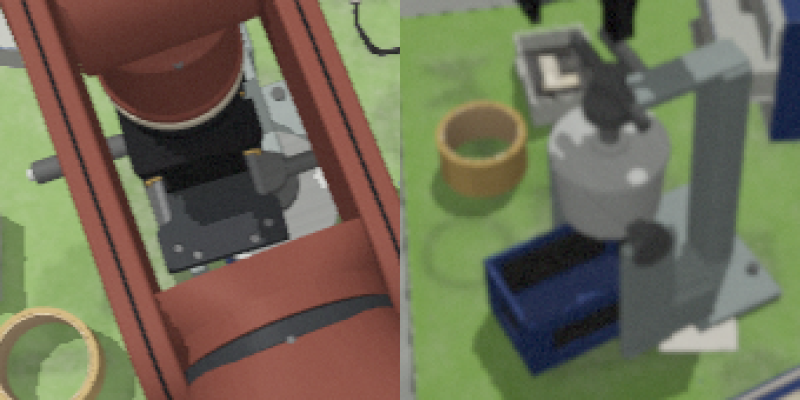

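```bash
cat > circ.py <<'E'
import numpy as np
def gen(calls,start,c,r,z0,a0,dirn=1,zc=0.):
    # cap angle = finger angle - a0 ; z=z0+15mm/turn
    cur=np.array(start)
    for A in calls:
        o=[]
        for a in A:
            p=np.array([c[0]+r*np.cos(np.radians(a)),c[1]+r*np.sin(np.radians(a)),z0+.015*(a-a0)/360])
            o.append(p)
        print([((p-cur)*100).round(1).tolist() for p in o]);cur=cur+((o[-1]-cur)*100).round(1)/100
E
python3 -c "
from circ import *
gen([[72,72,80,95,120,150,180,210],range(240,451,30),range(480,691,30),[715,740,765,785,797,800,800,800]],[.513,.292,.283],[.496,.2435],.047,.270,83)"
```

```text
[[-0.2, -0.4, -1.3], [-0.2, -0.4, -1.3], [-0.9, -0.2, -1.3], [-2.1, -0.2, -1.2], [-4.0, -0.8, -1.1], [-5.8, -2.5, -1.0], [-6.4, -4.8, -0.9], [-5.8, -7.2, -0.8]]
[[1.7, -1.7, 0.2], [4.1, -2.3, 0.3], [6.4, -1.7, 0.4], [8.2, 0.0, 0.5], [8.8, 2.4, 0.7], [8.2, 4.7, 0.8], [6.4, 6.4, 0.9], [4.1, 7.0, 1.0]]
[[-2.3, -0.6, 0.2], [-4.1, -2.3, 0.3], [-4.7, -4.6, 0.4], [-4.1, -7.0, 0.5], [-2.3, -8.7, 0.7], [0.0, -9.3, 0.8], [2.3, -8.7, 0.9], [4.1, -7.0, 1.0]]
[[0.6, 1.9, 0.1], [0.3, 4.0, 0.2], [-0.8, 5.7, 0.3], [-2.1, 6.6, 0.4], [-3.0, 6.9, 0.5], [-3.3, 7.0, 0.5], [-3.3, 7.0, 0.5], [-3.3, 7.0, 0.5]]
```

Request:
jog_arm(rows=[{"travel": [0, 0, -1.3], "roll": 0, "fingers": 0}, {"travel": [-0.2, -0.4, -1.3], "roll": 0, "fingers": 0}, {"travel": [-0.9, -0.2, -1.3], "roll": 0, "fingers": 0}, {"travel": [-2.1, -0.2, -1.2], "roll": 0, "fingers": 0}, {"travel": [-4.0, -0.8, -1.1], "roll": 0, "fingers": 0}, {"travel": [-5.8, -2.5, -1.0], "roll": 0, "fingers": 0}, {"travel": [-6.4, -4.8, -0.9], "roll": 0, "fingers": 0}, {"travel": [-5.8, -7.2, -0.8], "roll": 0, "fingers": 0}])

```text
time: 2.8
eef_pos: [0.4529, 0.2204, 0.2754]
ee_rot: [179.9, -0.1, 107.9]
wrist_force: [-0.2, 2.8, 0.3]
grip_width: 0.0004
```

Run:
```python
from h import *
s=optics.grab_frame("side")
b=s["color"][125:315,215:405]
cv2.imwrite("pics/z3.png",cv2.resize(b,(600,600),interpolation=3)[:,:,::-1])
```

```text
(no output)
```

View pics/z3.png

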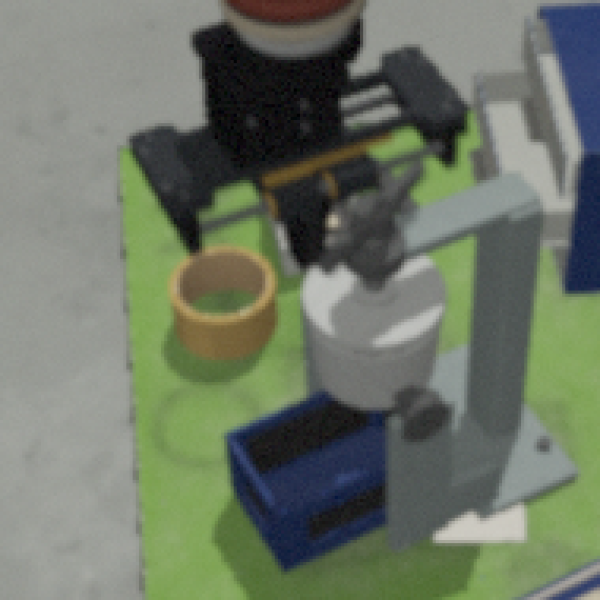

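The picture shows the bar swung round, with its near end at about (335,260) and the finger pushing behind it. Force is about 2.8 N, as expected, so I'll continue.

Request:
jog_arm(rows=[{"travel": [1.7, -1.7, 0.2], "roll": 0, "fingers": 0}, {"travel": [4.1, -2.3, 0.3], "roll": 0, "fingers": 0}, {"travel": [6.4, -1.7, 0.4], "roll": 0, "fingers": 0}, {"travel": [8.2, 0.0, 0.5], "roll": 0, "fingers": 0}, {"travel": [8.8, 2.4, 0.7], "roll": 0, "fingers": 0}, {"travel": [8.2, 4.7, 0.8], "roll": 0, "fingers": 0}, {"travel": [6.4, 6.4, 0.9], "roll": 0, "fingers": 0}, {"travel": [4.1, 7.0, 1.0], "roll": 0, "fingers": 0}])

```text
time: 3.65
eef_pos: [0.4957, 0.2908, 0.2847]
ee_rot: [179.9, 0.0, 107.8]
wrist_force: [4.9, -0.7, -0.7]
grip_width: 0.0004
```

Request:
jog_arm(rows=[{"travel": [-2.3, -0.6, 0.2], "roll": 0, "fingers": 0}, {"travel": [-4.1, -2.3, 0.3], "roll": 0, "fingers": 0}, {"travel": [-4.7, -4.6, 0.4], "roll": 0, "fingers": 0}, {"travel": [-4.1, -7.0, 0.5], "roll": 0, "fingers": 0}, {"travel": [-2.3, -8.7, 0.7], "roll": 0, "fingers": 0}, {"travel": [0.0, -9.3, 0.8], "roll": 0, "fingers": 0}, {"travel": [2.3, -8.7, 0.9], "roll": 0, "fingers": 0}, {"travel": [4.1, -7.0, 1.0], "roll": 0, "fingers": 0}])

```text
time: 4.45
eef_pos: [0.5368, 0.2185, 0.2949]
ee_rot: [-179.9, 0.0, 107.6]
wrist_force: [-1.4, -1.1, 0.5]
grip_width: 0.0002
```

Request:
jog_arm(rows=[{"travel": [0.6, 1.9, 0.1], "roll": 0, "fingers": 0}, {"travel": [0.3, 4.0, 0.2], "roll": 0, "fingers": 0}, {"travel": [-0.8, 5.7, 0.3], "roll": 0, "fingers": 0}, {"travel": [-2.1, 6.6, 0.4], "roll": 0, "fingers": 0}, {"travel": [-3.0, 6.9, 0.5], "roll": 0, "fingers": 0}, {"travel": [-3.3, 7.0, 0.5], "roll": 0, "fingers": 0}, {"travel": [-3.3, 7.0, 0.5], "roll": 0, "fingers": 0}, {"travel": [-3.3, 7.0, 0.5], "roll": 0, "fingers": 0}])

```text
time: 5.25
eef_pos: [0.5037, 0.2892, 0.2997]
ee_rot: [-180.0, -0.0, 107.7]
wrist_force: [0.7, -0.4, 0.4]
grip_width: 0.0005
```

Request:
jog_arm(rows=[{"travel": [1.0, 0.3, 0], "roll": 0, "fingers": 0}, {"travel": [1.2, 0.5, 4], "roll": 0, "fingers": 0}, {"travel": [1.5, 2, 6], "roll": 0, "fingers": 5}, {"travel": [2, 6, 6], "roll": 0, "fingers": 5}, {"travel": [3, 9.6, 5], "roll": 0, "fingers": 5}, {"travel": [3, 9.6, 2], "roll": 0, "fingers": 5}, {"travel": [3, 9.6, -1], "roll": 0, "fingers": 5}, {"travel": [3, 9.6, -4], "roll": 0, "fingers": 5}])

```text
time: 6.05
eef_pos: [0.5346, 0.3857, 0.2577]
ee_rot: [-180.0, 0.0, 107.7]
wrist_force: [-0.2, 0.1, -0.6]
grip_width: 0.0408
```

Request:
jog_arm(rows=[{"travel": [0, 0, -2], "roll": 0, "fingers": 5}, {"travel": [0, 0, -4], "roll": 0, "fingers": 5}, {"travel": [0, 0, -6], "roll": 0, "fingers": 5}, {"travel": [0, 0, -8], "roll": 0, "fingers": 5}, {"travel": [0, 0, -9.5], "roll": 0, "fingers": 5}, {"travel": [0, 0, -10.6], "roll": 0, "fingers": 5}, {"travel": [0, 0, -10.6], "roll": 0, "fingers": 5}, {"travel": [0, 0, -10.6], "roll": 0, "fingers": 5}])

```text
time: 6.85
eef_pos: [0.5343, 0.3856, 0.1539]
ee_rot: [180.0, -0.0, 107.7]
wrist_force: [0.9, -0.6, 0.7]
grip_width: 0.0497
```

Run:
```python
from h import *
s=optics.grab_frame("side");t=optics.grab_frame("top")
b=s["color"][145:295,235:385];a=t["color"][140:310,160:330]
c=np.hstack([cv2.resize(a,(400,400),interpolation=3),cv2.resize(b,(400,400),interpolation=3)])
cv2.imwrite("pics/z4.png",c[:,:,::-1])
```

```text
(no output)
```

View pics/z4.png

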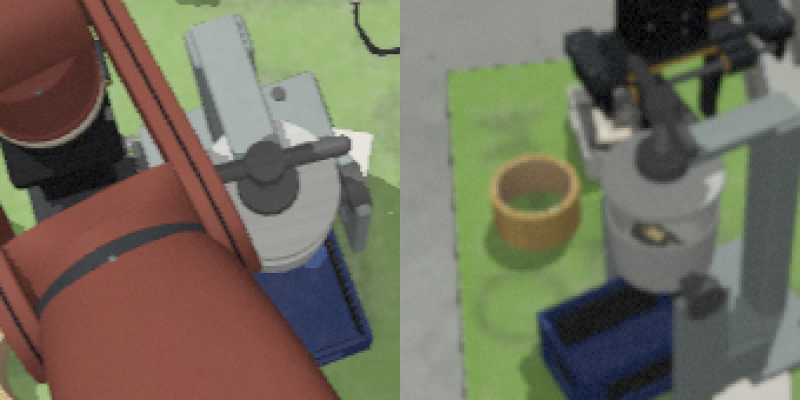

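The cap is clearly raised off the canister in the side view (disc at (660,180), mouth gap at about (655,230)). The bar points as before, about two turns up. Next I grip the roller gently.

Request:
jog_arm(rows=[{"travel": [0, 0, 0], "roll": 0, "fingers": 1.5}, {"travel": [0, 0, 0], "roll": 0, "fingers": 1.5}, {"travel": [0, 0, 0], "roll": 0, "fingers": 1.5}, {"travel": [0, 0, 0], "roll": 0, "fingers": 1.5}, {"travel": [0, 0, 0], "roll": 0, "fingers": 1.5}, {"travel": [0, 0, 0], "roll": 0, "fingers": 1.5}, {"travel": [0, 0, 0], "roll": 0, "fingers": 1.5}, {"travel": [0, 0, 0], "roll": 0, "fingers": 1.5}], grip_force=8)

```text
time: 7.75
eef_pos: [0.5342, 0.3856, 0.1536]
ee_rot: [180.0, -0.0, 107.7]
wrist_force: [1.4, 1.2, -0.6]
grip_width: 0.0178
```

Run:
```python
from workcell import observe
import numpy as np
s=observe();print(s["eef_pos"],s["wrist_force"],s["grip_width"])
y=np.radians(17.7);u=np.array([np.cos(y),np.sin(y)])
g=lambda a:np.r_[.085*np.sin(1.274-a)*u,.085*np.cos(1.274-a)]*100
for A in [np.linspace(.06,.9,8),np.linspace(1.0,1.9,8),[2.0,2.1,2.2,2.3,2.4,2.48,2.54,2.56]]:
    print([(np.round(a,2),(g(a)-g(b0)).round(1).tolist()) for b0 in [0 if A[0]<.1 else (.9 if A[0]<1.5 else 1.9)] for a in A])
```

```text
[0.53421363 0.38559543 0.15362277] [ 1.35817277  1.15748559 -0.5904074 ] 0.01778581997652316
[(np.float64(0.06), [-0.2, -0.0, 0.5]), (np.float64(0.18), [-0.5, -0.2, 1.4]), (np.float64(0.3), [-1.0, -0.3, 2.3]), (np.float64(0.42), [-1.6, -0.5, 3.1]), (np.float64(0.54), [-2.3, -0.7, 3.8]), (np.float64(0.66), [-3.1, -1.0, 4.5]), (np.float64(0.78), [-3.9, -1.2, 5.0]), (np.float64(0.9), [-4.8, -1.5, 5.4])]
[(np.float64(1.0), [-0.8, -0.2, 0.3]), (np.float64(1.13), [-1.8, -0.6, 0.5]), (np.float64(1.26), [-2.8, -0.9, 0.6]), (np.float64(1.39), [-3.9, -1.2, 0.5]), (np.float64(1.51), [-4.9, -1.6, 0.3]), (np.float64(1.64), [-5.9, -1.9, 0.0]), (np.float64(1.77), [-6.8, -2.2, -0.4]), (np.float64(1.9), [-7.7, -2.5, -1.0])]
[(np.float64(2.0), [-0.6, -0.2, -0.5]), (np.float64(2.1), [-1.2, -0.4, -1.1]), (np.float64(2.2), [-1.7, -0.6, -1.8]), (np.float64(2.3), [-2.2, -0.7, -2.5]), (np.float64(2.4), [-2.6, -0.8, -3.2]), (np.float64(2.48), [-2.8, -0.9, -3.9]), (np.float64(2.54), [-3.0, -1.0, -4.3]), (np.float64(2.56), [-3.0, -1.0, -4.5])]
```

Request:
jog_arm(rows=[{"travel": [-0.2, 0, 0.5], "roll": 0, "fingers": 1.5}, {"travel": [-0.5, -0.2, 1.4], "roll": 0, "fingers": 1.5}, {"travel": [-1.0, -0.3, 2.3], "roll": 0, "fingers": 1.5}, {"travel": [-1.6, -0.5, 3.1], "roll": 0, "fingers": 1.5}, {"travel": [-2.3, -0.7, 3.8], "roll": 0, "fingers": 1.5}, {"travel": [-3.1, -1.0, 4.5], "roll": 0, "fingers": 1.5}, {"travel": [-3.9, -1.2, 5.0], "roll": 0, "fingers": 1.5}, {"travel": [-4.8, -1.5, 5.4], "roll": 0, "fingers": 1.5}])

```text
time: 8.55
eef_pos: [0.486, 0.3683, 0.2082]
ee_rot: [180.0, 0.2, 107.7]
wrist_force: [5.0, -8.2, -1.1]
grip_width: 0.0176
```

Request:
jog_arm(rows=[{"travel": [-0.8, -0.2, 0.3], "roll": 0, "fingers": 1.5}, {"travel": [-1.8, -0.6, 0.5], "roll": 0, "fingers": 1.5}, {"travel": [-2.8, -0.9, 0.6], "roll": 0, "fingers": 1.5}, {"travel": [-3.9, -1.2, 0.5], "roll": 0, "fingers": 1.5}, {"travel": [-4.9, -1.6, 0.3], "roll": 0, "fingers": 1.5}, {"travel": [-5.9, -1.9, 0.0], "roll": 0, "fingers": 1.5}, {"travel": [-6.8, -2.2, -0.4], "roll": 0, "fingers": 1.5}, {"travel": [-7.7, -2.5, -1.0], "roll": 0, "fingers": 1.5}])

```text
time: 9.35
eef_pos: [0.4092, 0.343, 0.1974]
ee_rot: [180.0, 0.3, 107.7]
wrist_force: [7.5, -8.0, -4.1]
grip_width: 0.0177
```

Request:
jog_arm(rows=[{"travel": [-0.6, -0.2, -0.5], "roll": 0, "fingers": 1.5}, {"travel": [-1.2, -0.4, -1.1], "roll": 0, "fingers": 1.5}, {"travel": [-1.7, -0.6, -1.8], "roll": 0, "fingers": 1.5}, {"travel": [-2.2, -0.7, -2.5], "roll": 0, "fingers": 1.5}, {"travel": [-2.6, -0.8, -3.2], "roll": 0, "fingers": 1.5}, {"travel": [-2.8, -0.9, -3.9], "roll": 0, "fingers": 1.5}, {"travel": [-3.0, -1.0, -4.3], "roll": 0, "fingers": 1.5}, {"travel": [-3.1, -1.0, -4.5], "roll": 0, "fingers": 1.5}])

```text
time: 10.15
eef_pos: [0.3797, 0.334, 0.1532]
ee_rot: [179.8, 0.2, 107.7]
wrist_force: [9.8, -7.2, 3.5]
grip_width: 0.0177
```

Run:
```python
from h import *
s=optics.grab_frame("side");t=optics.grab_frame("top")
b=s["color"][145:315,235:405];a=t["color"][140:310,180:350]
c=np.hstack([cv2.resize(a,(400,400),interpolation=3),cv2.resize(b,(400,400),interpolation=3)])
cv2.imwrite("pics/z5.png",c[:,:,::-1])
print(observe()["eef_pos"],observe()["wrist_force"])
```

```text
[0.3796415  0.33408075 0.15345662] [ 9.74786946 -5.72377309 -1.80427886]
```

View pics/z5.png

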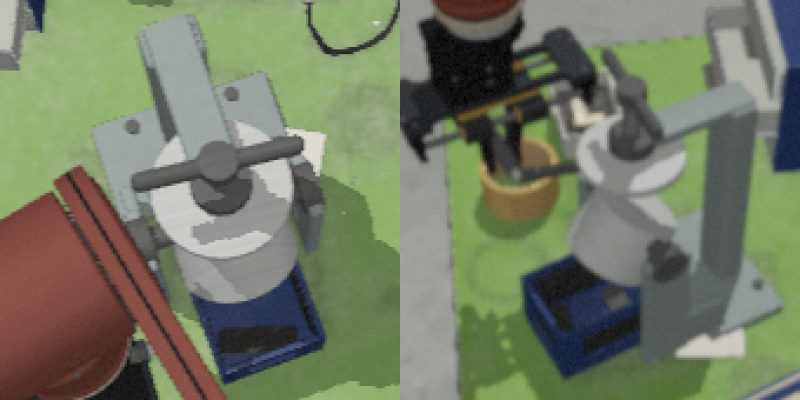

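The canister is tipped and one module lies in the box front, at about (255,340). The second may be the grey patch at (615,297) in the side half. I'll press a little further to the stop, wait, and look at the box.

Request:
jog_arm(rows=[{"travel": [-0.1, 0, -0.3], "roll": 0, "fingers": 1.5}, {"travel": [-0.2, 0, -0.5], "roll": 0, "fingers": 1.5}, {"travel": [-0.3, -0.1, -0.7], "roll": 0, "fingers": 1.5}, {"travel": [-0.3, -0.1, -0.7], "roll": 0, "fingers": 1.5}, {"travel": [-0.3, -0.1, -0.7], "roll": 0, "fingers": 1.5}, {"travel": [-0.3, -0.1, -0.7], "roll": 0, "fingers": 1.5}, {"travel": [-0.3, -0.1, -0.7], "roll": 0, "fingers": 1.5}, {"travel": [-0.3, -0.1, -0.7], "roll": 0, "fingers": 1.5}])

```text
time: 11.05
eef_pos: [0.3789, 0.3353, 0.1482]
ee_rot: [179.4, -0.0, 107.7]
wrist_force: [13.7, -0.1, -0.4]
grip_width: 0.0177
```

Run:
```python
from h import *
s=optics.grab_frame("side");t=optics.grab_frame("top")
b=s["color"][235:315,275:355];a=t["color"][230:310,245:325]
c=np.hstack([cv2.resize(a,(400,400),interpolation=2),cv2.resize(b,(400,400),interpolation=2)])
c=np.clip((c/255.)**.55*255,0,255).astype(np.uint8)
cv2.imwrite("pics/z6.png",c[:,:,::-1])
```

```text
(no output)
```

View pics/z6.png

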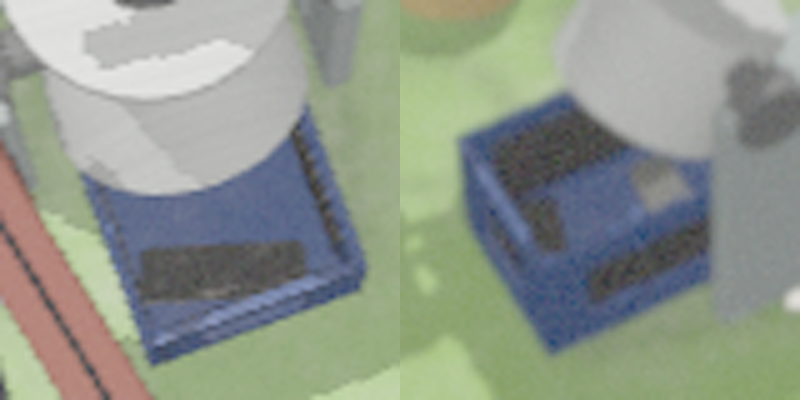

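Run:
```python
from h import *
s=optics.grab_frame("side");t=optics.grab_frame("top")
y=np.radians(18);c=np.array([.496,.2435])
def st(w): d=w[:2]-c;return (np.array([d[0]*np.cos(y)+d[1]*np.sin(y),-d[0]*np.sin(y)+d[1]*np.cos(y),w[2]])*1000).round()
for q in [(660,185),(635,165),(690,195),(655,212),(545,225)]:
  uv=(275+(q[0]-400)/5,235+q[1]/5)
  print("side",q,[st(onplane(s,uv,z)) for z in(.013,.021,.08,.1)])
for q in [(142,250),(300,242),(305,278),(150,300)]:
  uv=(245+q[0]/5,230+q[1]/5);print("top",q,st(onplane(t,uv,.013)))
for uv in [(245+360/5,230+265/5),(245+150/5,230+345/5)]:print("box front top corners",st(onplane(t,uv,.074)))
```

```text
side (660, 185) [array([-11.,   9.,  13.]), array([-14.,   4.,  21.]), array([-32., -36.,  80.]), array([-39., -50., 100.])]
side (635, 165) [array([-17.,  26.,  13.]), array([-19.,  21.,  21.]), array([-38., -21.,  80.]), array([-44., -35., 100.])]
side (690, 195) [array([-1., -3., 13.]), array([-3., -8., 21.]), array([-23., -48.,  80.]), array([-29., -61., 100.])]
side (655, 212) [array([-21.,  -5.,  13.]), array([-23., -10.,  21.]), array([-41., -49.,  80.]), array([-47., -63., 100.])]
side (545, 225) [array([-72.,  13.,  13.]), array([-74.,   7.,  21.]), array([-89., -33.,  80.]), array([-94., -47., 100.])]
top (142, 250) [-63.  27.  13.]
top (300, 242) [-78. -33.  13.]
top (305, 278) [-92. -31.  13.]
top (150, 300) [-83.  30.  13.]
box front top corners [-100.  -48.   74.]
box front top corners [-106.   35.   74.]
```

Both modules are accounted for: one at stand (-78,0) and one at about (-11,9), both on the box floor. Now I bring the canister back.

Request:
jog_arm(rows=[{"travel": [0.3, 0.1, 0.7], "roll": 0, "fingers": 1.5}, {"travel": [0.5, 0.2, 1.3], "roll": 0, "fingers": 1.5}, {"travel": [0.8, 0.3, 2.0], "roll": 0, "fingers": 1.5}, {"travel": [1.2, 0.4, 2.7], "roll": 0, "fingers": 1.5}, {"travel": [1.7, 0.5, 3.4], "roll": 0, "fingers": 1.5}, {"travel": [2.2, 0.7, 4.1], "roll": 0, "fingers": 1.5}, {"travel": [2.8, 0.9, 4.7], "roll": 0, "fingers": 1.5}, {"travel": [3.4, 1.1, 5.2], "roll": 0, "fingers": 1.5}])

```text
time: 12.05
eef_pos: [0.4082, 0.3457, 0.1975]
ee_rot: [-179.9, -0.0, 107.7]
wrist_force: [1.2, 1.9, -6.3]
grip_width: 0.0181
```

Request:
jog_arm(rows=[{"travel": [0.9, 0.3, 0.6], "roll": 0, "fingers": 1.5}, {"travel": [1.8, 0.6, 1.0], "roll": 0, "fingers": 1.5}, {"travel": [2.8, 0.9, 1.3], "roll": 0, "fingers": 1.5}, {"travel": [3.8, 1.3, 1.5], "roll": 0, "fingers": 1.5}, {"travel": [4.9, 1.6, 1.6], "roll": 0, "fingers": 1.5}, {"travel": [5.9, 1.9, 1.5], "roll": 0, "fingers": 1.5}, {"travel": [6.9, 2.3, 1.3], "roll": 0, "fingers": 1.5}, {"travel": [7.7, 2.5, 1.0], "roll": 0, "fingers": 1.5}])

```text
time: 12.85
eef_pos: [0.4855, 0.3734, 0.2083]
ee_rot: [-180.0, -0.3, 107.8]
wrist_force: [-4.9, 8.9, 0.4]
grip_width: 0.0181
```

Request:
jog_arm(rows=[{"travel": [0.9, 0.3, -0.4], "roll": 0, "fingers": 1.5}, {"travel": [1.7, 0.5, -0.9], "roll": 0, "fingers": 1.5}, {"travel": [2.5, 0.8, -1.6], "roll": 0, "fingers": 1.5}, {"travel": [3.2, 1.0, -2.3], "roll": 0, "fingers": 1.5}, {"travel": [3.8, 1.2, -3.1], "roll": 0, "fingers": 1.5}, {"travel": [4.3, 1.3, -4.0], "roll": 0, "fingers": 1.5}, {"travel": [4.7, 1.5, -5.0], "roll": 0, "fingers": 1.5}, {"travel": [4.9, 1.5, -5.6], "roll": 0, "fingers": 1.5}])

```text
time: 13.65
eef_pos: [0.5341, 0.3881, 0.1518]
ee_rot: [-179.9, -0.2, 107.8]
wrist_force: [-10.6, 3.8, 4.4]
grip_width: 0.0173
```

Request:
jog_arm(rows=[{"travel": [0.2, 0.1, -0.3], "roll": 0, "fingers": 1.5}, {"travel": [0.4, 0.1, -0.5], "roll": 0, "fingers": 1.5}, {"travel": [0.4, 0.1, -0.5], "roll": 0, "fingers": 1.5}, {"travel": [0.4, 0.1, -0.5], "roll": 0, "fingers": 1.5}, {"travel": [0.2, 0.1, -0.2], "roll": 0, "fingers": 3}, {"travel": [0, 0, 0], "roll": 0, "fingers": 5}, {"travel": [0, 0, 0], "roll": 0, "fingers": 5}, {"travel": [0, 0, 0], "roll": 0, "fingers": 5}])

```text
time: 14.45
eef_pos: [0.5359, 0.3854, 0.1524]
ee_rot: [179.9, 0.0, 107.7]
wrist_force: [-0.9, -0.7, -0.7]
grip_width: 0.0402
```

Request:
jog_arm(rows=[{"travel": [0, 0, 2], "roll": 0, "fingers": 5}, {"travel": [0, 0, 5], "roll": 0, "fingers": 5}, {"travel": [0, 0, 9], "roll": 0, "fingers": 3}, {"travel": [0, 0, 13], "roll": 0, "fingers": 0}, {"travel": [0, 0, 17], "roll": 0, "fingers": 0}, {"travel": [0, 0, 20], "roll": 0, "fingers": 0}, {"travel": [0, 0, 20], "roll": 0, "fingers": 0}, {"travel": [0, 0, 20], "roll": 0, "fingers": 0}])

```text
time: 15.25
eef_pos: [0.5355, 0.3854, 0.3526]
ee_rot: [179.9, -0.0, 107.7]
wrist_force: [0.8, 0.9, -0.9]
grip_width: 0.0098
```

Run:
```python
from h import *
s=optics.grab_frame("side");t=optics.grab_frame("top")
b=s["color"][165:315,255:405];a=t["color"][140:310,180:350]
c=np.hstack([cv2.resize(a,(400,400),interpolation=3),cv2.resize(b,(400,400),interpolation=3)])
c=np.clip((c/255.)**.6*255,0,255).astype(np.uint8)
cv2.imwrite("pics/z7.png",c[:,:,::-1])
```

```text
(no output)
```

View pics/z7.png

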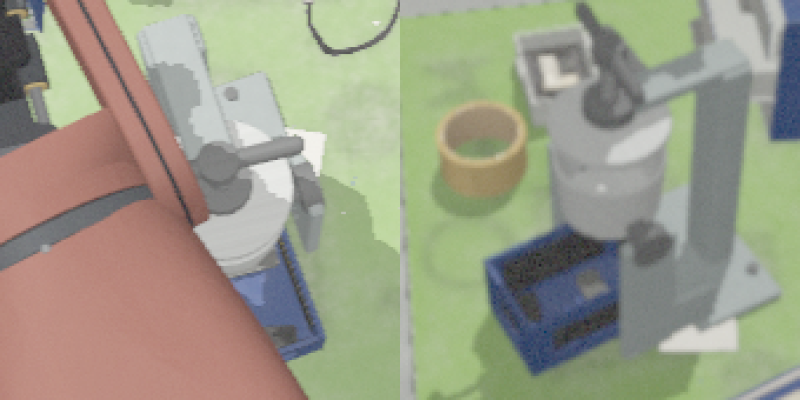

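The canister is upright and empty in the gap, with the modules in the box at (525,300) and (595,283) in the side half. The bar sits about 4° short of two turns. Next I move the finger to the other side of the bar.

Request:
jog_arm(rows=[{"travel": [-2.5, -3.5, 0], "roll": 0, "fingers": 0}, {"travel": [-5, -7, 0], "roll": 0, "fingers": 0}, {"travel": [-7.3, -10, 0], "roll": 0, "fingers": 0}, {"travel": [-8.1, -11.2, 0], "roll": 0, "fingers": 0}, {"travel": [-8.1, -11.2, -2], "roll": 0, "fingers": 0}, {"travel": [-8.1, -11.2, -4], "roll": 0, "fingers": 0}, {"travel": [-8.1, -11.2, -5.3], "roll": 0, "fingers": 0}, {"travel": [-8.1, -11.2, -5.3], "roll": 0, "fingers": 0}])

```text
time: 16.15
eef_pos: [0.4523, 0.2728, 0.2948]
ee_rot: [-179.6, 0.0, 107.7]
wrist_force: [-0.1, -0.0, -0.3]
grip_width: 0.0007
```

```bash
python3 -c "
from workcell import observe
from circ import *
s=observe();print(s['eef_pos'],s['wrist_force'])
gen([[140,130,115,95,70,40,10,-20],range(-50,-261,-30),range(-290,-501,-30),[-520,-535,-548,-558,-566,-572,-576,-580]],[.454,.273,.300],[.496,.2435],.047,.270,-585)"
```

```text
[0.45229966 0.27277989 0.29483229] [-0.13106563 -0.01696592 -0.2981885 ]
[[0.6, 0.1, 0.0], [1.2, 0.7, -0.0], [2.2, 1.3, -0.1], [3.8, 1.7, -0.2], [5.8, 1.5, -0.3], [7.8, 0.1, -0.4], [8.8, -2.1, -0.5], [8.6, -4.6, -0.6]]
[[-1.4, -2.0, -0.2], [-3.6, -3.0, -0.3], [-6.0, -2.8, -0.4], [-8.0, -1.4, -0.5], [-9.0, 0.8, -0.7], [-8.8, 3.3, -0.8], [-7.4, 5.3, -0.9], [-5.2, 6.3, -1.0]]
[[2.4, -0.2, -0.2], [4.4, -1.6, -0.3], [5.4, -3.8, -0.4], [5.2, -6.3, -0.5], [3.8, -8.3, -0.7], [1.6, -9.3, -0.8], [-0.8, -9.1, -0.9], [-2.8, -7.7, -1.0]]
[[-0.8, 1.4, -0.1], [-1.1, 2.6, -0.2], [-1.1, 3.7, -0.2], [-0.9, 4.5, -0.3], [-0.6, 5.1, -0.3], [-0.4, 5.5, -0.3], [-0.2, 5.8, -0.4], [-0.0, 6.1, -0.4]]
```

Request:
jog_arm(rows=[{"travel": [0.6, 0.1, 0.0], "roll": 0, "fingers": 0}, {"travel": [1.2, 0.7, 0], "roll": 0, "fingers": 0}, {"travel": [2.2, 1.3, -0.1], "roll": 0, "fingers": 0}, {"travel": [3.8, 1.7, -0.2], "roll": 0, "fingers": 0}, {"travel": [5.8, 1.5, -0.3], "roll": 0, "fingers": 0}, {"travel": [7.8, 0.1, -0.4], "roll": 0, "fingers": 0}, {"travel": [8.8, -2.1, -0.5], "roll": 0, "fingers": 0}, {"travel": [8.6, -4.6, -0.6], "roll": 0, "fingers": 0}])

```text
time: 16.95
eef_pos: [0.5419, 0.2283, 0.2923]
ee_rot: [179.9, -0.1, 107.8]
wrist_force: [0.7, 1.7, -0.8]
grip_width: 0.0006
```

Request:
jog_arm(rows=[{"travel": [-1.4, -2.0, -0.2], "roll": 0, "fingers": 0}, {"travel": [-3.6, -3.0, -0.3], "roll": 0, "fingers": 0}, {"travel": [-6.0, -2.8, -0.4], "roll": 0, "fingers": 0}, {"travel": [-8.0, -1.4, -0.5], "roll": 0, "fingers": 0}, {"travel": [-9.0, 0.8, -0.7], "roll": 0, "fingers": 0}, {"travel": [-8.8, 3.3, -0.8], "roll": 0, "fingers": 0}, {"travel": [-7.4, 5.3, -0.9], "roll": 0, "fingers": 0}, {"travel": [-5.2, 6.3, -1.0], "roll": 0, "fingers": 0}])

```text
time: 17.75
eef_pos: [0.4878, 0.2925, 0.2831]
ee_rot: [-180.0, -0.0, 107.9]
wrist_force: [-2.2, -2.0, 0.4]
grip_width: 0.001
```

Request:
jog_arm(rows=[{"travel": [2.4, -0.2, -0.2], "roll": 0, "fingers": 0}, {"travel": [4.4, -1.6, -0.3], "roll": 0, "fingers": 0}, {"travel": [5.4, -3.8, -0.4], "roll": 0, "fingers": 0}, {"travel": [5.2, -6.3, -0.5], "roll": 0, "fingers": 0}, {"travel": [3.8, -8.3, -0.7], "roll": 0, "fingers": 0}, {"travel": [1.6, -9.3, -0.8], "roll": 0, "fingers": 0}, {"travel": [-0.8, -9.1, -0.9], "roll": 0, "fingers": 0}, {"travel": [-2.8, -7.7, -1.0], "roll": 0, "fingers": 0}])

```text
time: 18.55
eef_pos: [0.461, 0.2127, 0.2734]
ee_rot: [179.9, 0.1, 107.6]
wrist_force: [1.5, -0.3, 0.4]
grip_width: 0.0006
```

Request:
jog_arm(rows=[{"travel": [-0.8, 1.4, -0.1], "roll": 0, "fingers": 0}, {"travel": [-1.1, 2.6, -0.1], "roll": 0, "fingers": 0}, {"travel": [-1.1, 3.7, -0.1], "roll": 0, "fingers": 0}, {"travel": [-0.9, 4.5, -0.2], "roll": 0, "fingers": 0}, {"travel": [-0.8, 4.7, -0.2], "roll": 0, "fingers": 0}, {"travel": [-0.7, 4.9, -0.2], "roll": 0, "fingers": 0}, {"travel": [-0.6, 5.1, -0.2], "roll": 0, "fingers": 0}, {"travel": [-0.6, 5.1, -0.2], "roll": 0, "fingers": 0}])

```text
time: 19.35
eef_pos: [0.4541, 0.2644, 0.2703]
ee_rot: [-180.0, 0.0, 107.7]
wrist_force: [-1.6, -1.0, 0.0]
grip_width: 0.0008
```

Request:
jog_arm(rows=[{"travel": [0.1, 0.2, 0], "roll": 0, "fingers": 0}, {"travel": [0.2, 0.3, 0], "roll": 0, "fingers": 0}, {"travel": [0.3, 0.4, 0], "roll": 0, "fingers": 0}, {"travel": [0.3, 0.5, 0], "roll": 0, "fingers": 0}, {"travel": [0.4, 0.6, 0], "roll": 0, "fingers": 0}, {"travel": [0.4, 0.7, 0], "roll": 0, "fingers": 0}, {"travel": [0.5, 0.8, 0], "roll": 0, "fingers": 0}, {"travel": [0.5, 0.8, 0], "roll": 0, "fingers": 0}])

```text
time: 20.15
eef_pos: [0.459, 0.2727, 0.2706]
ee_rot: [180.0, -0.0, 107.7]
wrist_force: [-1.2, -1.5, -0.6]
grip_width: 0.0004
```

Request:
jog_arm(rows=[{"travel": [0.1, 0.1, 0], "roll": 0, "fingers": 0}, {"travel": [0.2, 0.2, 0], "roll": 0, "fingers": 0}, {"travel": [0.3, 0.2, 0], "roll": 0, "fingers": 0}, {"travel": [0.3, 0.3, 0], "roll": 0, "fingers": 0}, {"travel": [0.4, 0.3, 0], "roll": 0, "fingers": 0}, {"travel": [0.4, 0.3, 0], "roll": 0, "fingers": 0}, {"travel": [0.4, 0.3, 0], "roll": 0, "fingers": 0}, {"travel": [0.4, 0.3, 0], "roll": 0, "fingers": 0}])

```text
time: 20.95
eef_pos: [0.4629, 0.2757, 0.2706]
ee_rot: [180.0, -0.0, 107.7]
wrist_force: [-1.5, 1.1, -0.7]
grip_width: 0.0008
```

Request:
jog_arm(rows=[{"travel": [0.1, 0, 0], "roll": 0, "fingers": 0}, {"travel": [0.2, 0.1, 0], "roll": 0, "fingers": 0}, {"travel": [0.3, 0.1, 0], "roll": 0, "fingers": 0}, {"travel": [0.4, 0.1, 0], "roll": 0, "fingers": 0}, {"travel": [0.5, 0.2, 0], "roll": 0, "fingers": 0}, {"travel": [0.6, 0.2, 0], "roll": 0, "fingers": 0}, {"travel": [0.6, 0.2, 0], "roll": 0, "fingers": 0}, {"travel": [0.6, 0.2, 0], "roll": 0, "fingers": 0}])

```text
time: 21.75
eef_pos: [0.4689, 0.2775, 0.2704]
ee_rot: [-180.0, 0.0, 107.7]
wrist_force: [-1.7, 0.2, -0.2]
grip_width: 0.0003
```

Request:
jog_arm(rows=[{"travel": [0.1, 0, 0], "roll": 0, "fingers": 0}, {"travel": [0.2, 0, 0], "roll": 0, "fingers": 0}, {"travel": [0.3, 0, 0], "roll": 0, "fingers": 0}, {"travel": [0.4, 0, 0], "roll": 0, "fingers": 0}, {"travel": [0.5, 0.1, 0], "roll": 0, "fingers": 0}, {"travel": [0.6, 0.1, 0], "roll": 0, "fingers": 0}, {"travel": [0.6, 0.1, 0], "roll": 0, "fingers": 0}, {"travel": [0.6, 0.1, 0], "roll": 0, "fingers": 0}])

```text
time: 22.55
eef_pos: [0.4735, 0.2785, 0.2705]
ee_rot: [-179.8, -0.0, 107.8]
wrist_force: [-8.5, -0.8, 3.1]
grip_width: 0.0006
```

Run:
```python
from h import *
s=optics.grab_frame("side");t=optics.grab_frame("top")
b=s["color"][165:315,255:405];a=t["color"][140:310,180:350]
c=np.hstack([cv2.resize(a,(400,400),interpolation=3),cv2.resize(b,(400,400),interpolation=3)])
c=np.clip((c/255.)**.6*255,0,255).astype(np.uint8)
cv2.imwrite("pics/z8.png",c[:,:,::-1])
```

```text
(no output)
```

View pics/z8.png

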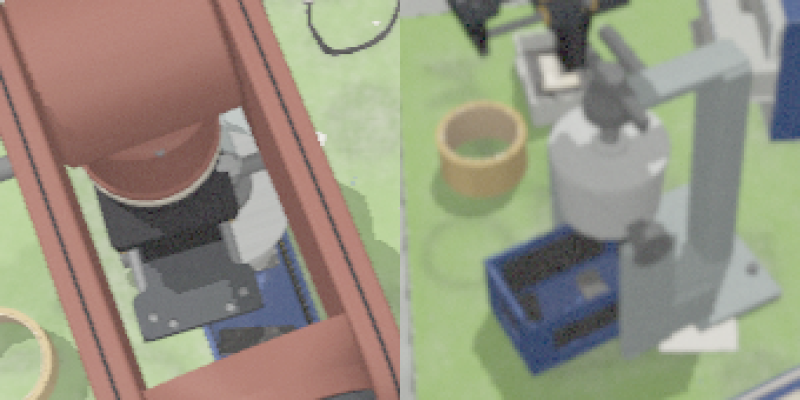

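The cap is seated on the canister and the force rose to 8.5 N with the finger lagging, so this is the stop. I'll make one small confirming push and then back off.

Request:
jog_arm(rows=[{"travel": [0.1, 0, 0], "roll": 0, "fingers": 0}, {"travel": [0.2, 0, 0], "roll": 0, "fingers": 0}, {"travel": [0.3, 0, 0], "roll": 0, "fingers": 0}, {"travel": [0.3, 0, 0], "roll": 0, "fingers": 0}, {"travel": [0.3, 0, 0], "roll": 0, "fingers": 0}, {"travel": [0.3, 0, 0], "roll": 0, "fingers": 0}, {"travel": [0.3, 0, 0], "roll": 0, "fingers": 0}, {"travel": [0.3, 0, 0], "roll": 0, "fingers": 0}])

```text
time: 23.45
eef_pos: [0.4744, 0.2788, 0.2706]
ee_rot: [-179.6, -0.1, 107.8]
wrist_force: [-17.2, 0.2, 7.2]
grip_width: 0.0006
```

Request:
jog_arm(rows=[{"travel": [-0.8, -0.2, 0], "roll": 0, "fingers": 0}, {"travel": [-1.8, -0.4, 0], "roll": 0, "fingers": 0}, {"travel": [-2, -0.4, 3], "roll": 0, "fingers": 0}, {"travel": [-2, -0.4, 7], "roll": 0, "fingers": 0}, {"travel": [-5, 3, 10], "roll": 0, "fingers": 0}, {"travel": [-8, 7, 12], "roll": 0, "fingers": 0}, {"travel": [-11, 11, 12], "roll": 0, "fingers": 0}, {"travel": [-14, 15, 12], "roll": 0, "fingers": 0}])

```text
time: 24.25
eef_pos: [0.3422, 0.4238, 0.3926]
ee_rot: [179.7, -0.1, 107.6]
wrist_force: [0.9, 1.1, 0.2]
grip_width: 0.0006
```

Request:
jog_arm(rows=[{"travel": [-3, 4, 0], "roll": 0, "fingers": 0}, {"travel": [-6, 8, 0], "roll": 0, "fingers": 0}, {"travel": [-9, 12, 0], "roll": 0, "fingers": 0}, {"travel": [-11, 15, 0], "roll": 0, "fingers": 0}, {"travel": [-11, 15, 0], "roll": 0, "fingers": 0}, {"travel": [-11, 15, 0], "roll": 0, "fingers": 0}, {"travel": [-11, 15, 0], "roll": 0, "fingers": 0}, {"travel": [-11, 15, 0], "roll": 0, "fingers": 0}])

```text
time: 25.05
eef_pos: [0.2336, 0.5716, 0.3909]
ee_rot: [180.0, -0.0, 107.6]
wrist_force: [-0.9, 0.5, 0.9]
grip_width: 0.0005
```

Run:
```python
from h import *
s=optics.grab_frame("side");t=optics.grab_frame("top")
b=s["color"][165:315,255:405];a=t["color"][140:310,160:330]
c=np.hstack([cv2.resize(a,(400,400),interpolation=3),cv2.resize(b,(400,400),interpolation=3)])
c=np.clip((c/255.)**.6*255,0,255).astype(np.uint8)
cv2.imwrite("pics/z9.png",c[:,:,::-1])
```

```text
(no output)
```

View pics/z9.png

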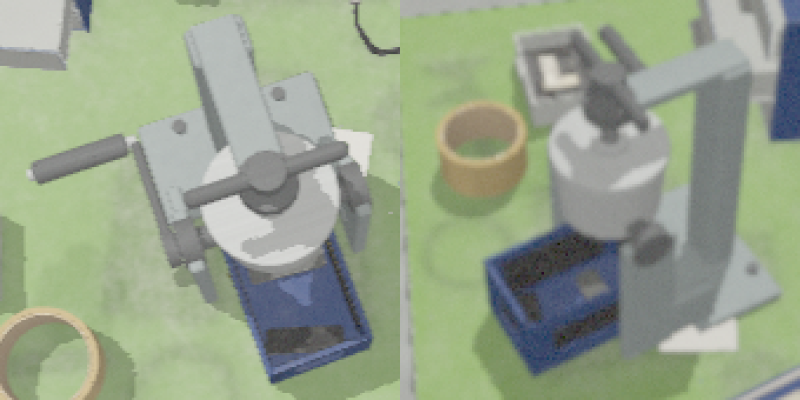

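The final view matches the first one: bar ends at (188,199) and (347,149), roller and canister in their original positions. Both modules lie in the box, at (290,268) and (305,340), and the box and tape roll have not moved.

```bash
python3 -c "
from workcell import finish_job
print(finish_job())"
```

```text
the job is handed in; nothing more can be done
None
```

The job is done and handed in at about 25 s of the 72 s. I got no verdict back, so the result rests on my own checks.

- **Uncapping:** I pushed the tee handle round about two turns with closed fingers, to roughly 12.5 rad.
- **Tipping:** I gripped the lever roller and carried it along its arc to the canister's far stop. Both modules fell into the box.
- **Closing up:** I brought the canister back to its upright stop, then screwed the cap down until the handle stopped against the force. That force rose from about 2 N to 17 N while the finger no longer advanced.

**Last checks:**
- In the final pictures the handle, roller and canister are where they were at the start.
- Both modules are in the box.
- The box and tape roll look unmoved, and the arm is clear of everything.
- I did not look at the bottle or the screwdriver again, because they were outside my later crops. The gripper worked well away from both.

**One disagreement:** the handle's stop came about 10 to 15 mm of finger travel later than I had estimated. The final picture shows the bar back at its starting angle, so I put this down to my contact estimate.

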